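# Lift the wet film can with the tongs

### The arm

A 7-joint arm with a two-finger parallel gripper is mounted at the origin on a cart in front of the work surface, level with it; the furniture and walls round the work are solid. World frame = base frame: x ahead of the robot, y to its left, z up, the work surface at z = 0. Lengths are in m, angles in rad, forces in N, time in s.
With the tool pointing down it reaches from about 0.4 to 0.875 m from the base axis. Payload 4.4 kg.
Tool frame: the origin (TCP) lies between the finger pads; the fingertips stand 22 mm ahead of it and the grasp point (between the pads) lies 3 mm ahead of it; z points along the fingers, y is the line along which they close (so a half turn about z gives the same grasp; the last joint's range is limited). The gripper opens to 85 mm and grips with 20 to 120 N. Pads are 22 mm wide; open, the fingers measure 114 mm over their backs; the gripper's body (76 mm by 85 mm) begins 54 mm behind the grasp point. The pads swing forward as they close: fully open they stand 13 mm farther back than shut.
Start: joints at [-1.308, 0.628, 0.038, 1.517, -0.027, 0.996, -0.02], TCP at [0.21, 0.615, 0.253] pointing down, gripper open.
Joint ranges: [-3.06, 3.06], [-0.37, 2.12], [-1.25, 1.32], [0.18, 2.47], [-1.1, 4.24], [0.23, 1.98], [-2.94, 2.94]. Speed limits (rad/s): [2.57, 2.57, 3.14, 3.14, 3.14, 3.14, 3.14].

### API

Orientations are given as a unit quaternion [w, x, y, z].
In Python, from bench import read_state, read_camera, calibration, job_done, look_for gives the robot as it stands.
- The arm moves only by the tool play_rows, never from a script. Its argument "plan" is text: rows parted by semicolons, each of 7 numbers parted by spaces: the shift along the tool's x, y, z in m, then the turn, a rotation vector about the tool's x, y, z in degrees, then the closure, from -1 (fully open) to 1 (shut). A call has 1 to 10 rows; each row is the pose to reach, as a shift and turn from the pose commanded when the call began, along the tool's axes at that moment; what a row does not reach only later rows make up. A row lasts 1/12 s, in which the tool goes at most 41.7 mm and 7.16 degrees, less where a joint would pass 70% of its speed; a pose out of reach is approached as far as the arm can. A call with a gripper value outside its range is refused whole. The fingers move at their own pace and stop on an object; the grip force is fixed at half the most. Time passes only in rows, so rows that repeat a pose let the fingers close. It gives the time, the measured TCP pose, the force, the opening and the grip force at its end, in the units of the state.
- read_state(): the state, without advancing time (a new reading comes with each control period).
- read_camera(name): name is "scene" or "side" or "wrist"; returns the picture (420x560x3 uint8, red, green, blue); there is no depth.
- calibration(name): a dict with "fx", "fy", "cx", "cy" (pixels), "dist" ([k1, k2, p1, p2, k3] as OpenCV has them; the pictures are not rectified), "T" (4x4, takes a point from camera to world coordinates). Camera axes: x right, y up, looking along -z (the intrinsics and any distortion apply to the point x, -y, -z); pixel columns grow to the right and rows downward; lengths in m; the calibration is good to about 2 mm. A picture is of the moment at which its call begins: read the wrist's pose just before it. calibration takes no time and is no camera call; for the wrist camera it gives the pose at the moment of the call.
- job_done(): hands the job in; it is judged then, once.
Trained networks look in the newest picture that a camera, given by its name, has taken for a name from the list of things; names that differ only in an ending like _2 or _b are one class to them, and where a whole thing is asked for, a point or a joint stands for the part that bears it (a point fixed in the world has none). Each returns a list of dicts, best first, with "conf" (0 to 1); they miss things now and then, are a little off and sometimes report something else, mostly with a low value. They report only what shows in the picture. A call takes as long as a camera call. They do not tell look-alikes from the thing itself.
- look_for(camera, label): "rect" ([left, top, right, bottom] in pixels, round what is visible of it).
The state is a dict: "clock": time; "joints": joint angles; "joint_velocities": joint speeds; "tau": joint torques, N m; "ee_pos": TCP position; "ee_rot": TCP orientation; "ft_force": force on the tool from outside, world axes, zero at the start; "torque": the same for the moment, N m; "finger_gap": finger opening in m; "grasp_force": force on a finger pad.
Only numpy, scipy, OpenCV 4.12 (cv2) and the standard library are available. Lean on these libraries where they do the work, as an engineer would, in place of code of your own. Each camera call takes 0.05 s, during which the arm holds its last target. There are 200 camera calls.

### The job

The film can standing on the white tile has just come out of the fixer, so the gripper itself must not touch it. Pick up the spring tongs from the bench by their two arms, squeeze them until the jaws close on the can where it stands on the tile, and lift it upright until its bottom is at least 10 cm above the bench; finish there, keeping still and still holding the can up in the tongs. Leave the other film can, the mug, the tape roll and the white tub where they are.

Things in the scene. Friction and masses are not known exactly. Their poses are not given: they have to be found in the camera images.
- tongs: Steel spring tongs lying flat: 210 mm long, 22 mm high, 80 g, balanced at the grip plates. A round hub (36 mm across, centre at x = -93 mm) at the rear carries two arms that spread forward to two jaws (at x = 85 mm, ending at 100 mm). Origin: on the centre line, at the underside, midway between the grip plates; x points to the jaws, y to the left arm, z up.
- tongs_grip (a point): Midway between the two upright rubber grip plates of the arms, 11 mm above the tongs' origin. Plates: 44 mm long (along x), 22 mm high, 60 mm over their outer faces when free. The spring pushes each out with 9 N at first, 12 N with the jaws on a can; squeezed to 55 mm the tongs can be carried open. Parallel at 44 mm (jaws on a can).
- tongs_jaw (a point): Midway between the two jaws, 85 mm ahead of the tongs' origin and 11 mm above their underside. Each jaw is a shallow V of two rubber pads, 18 mm high, that centres a round thing. Jaw gap: 64 mm when free; 1 mm off the width over the plates takes 2 mm off the gap, so 54 mm at 55 mm, and 32 mm (on the can) at 44 mm.
- tongs_left (a joint): Closing angle of the left arm (the right one always matches it): 0 = free, fully open; about 0.094 rad = jaws on a film can's body; 0.13 rad = shut as far as they go (gap about 20 mm).
- wet_can: The film can to lift, the one on the tile: whitish plastic, round, body 32 mm across and 46 mm high, then a snap lid 34 mm across, 4 mm thick with a small tab; 50 mm high in all, 11 to 22 g. Origin at its underside, 2 mm from its axis (see can_mid); z up. The gripper must not touch it.
- can_mid (a point): Point on the axis of the wet can, 25 mm above its underside.
- tile: Flat square white glazed tile, 90 x 90 x 5 mm, fixed to the bench. Origin at the centre of its underside; the wet can stands on it near the middle.
- other_can: A second film can of the same shape and size, standing on the bare bench to the left or right of the tile, at least 80 mm from the wet can. Leave it alone.
- mug: White spotted mug, 82 mm across, 91 mm high, near the back of the bench. Leave it alone. Origin at the centre of its underside.
- tape_roll: Roll of masking tape lying flat, 78 mm across, 19 mm high. Leave it alone. Origin at the centre of its underside.
- white_tub: White round tub with a lid, 66 mm across, 33 mm high, at the left of the bench. Leave it alone. Origin at the centre of its underside.
Things that resemble listed ones, but are neither listed nor needed, are in the scene too. What is shaped like the wet_can but red is not meant.

How it is judged:
By the outcome, as a careful person would: the job done as asked, in the order asked, and still so for the second after the job is handed in, while the arm keeps its last pose, push and grip.
It also fails if it takes over 40 s, if anything falls off the work surface, if the arm or the gripper's body presses on something with over 40 N, if the wrist force passes 120 N, or if a joint passes its speed limit or range.

## Working session

There is one attempt and no reset: what is moved stays moved. The work goes in short steps, Python scripts to look and compute and a tool call to move; the robot and the scene stay as the last step left them, time stands still between calls to the robot, and variables do not carry over. Pictures are saved under pics/ and viewed, at most 10 in all, crops included, and the job is handed in when it is done.

Besides the shell and the picture viewer there is one more tool, called after "Request:" by a JSON object that holds its "op" and its "data". play_rows: Moves the arm, as the interface text tells. Its arguments: {"type":"object","properties":{"plan":{"type":"string"}},"required":["plan"]}

```bash
mkdir -p pics; ls; cat > h.py <<'E'
import numpy as np, cv2
from bench import *
def ray(cam,px,c=None):
    c=c or calibration(cam)
    K=np.array([[c['fx'],0,c['cx']],[0,c['fy'],c['cy']],[0,0,1.]])
    u=cv2.undistortPoints(np.array([[px]],float),K,np.array(c['dist'],float))[0,0]
    T=np.array(c['T']); return T[:3,3],T[:3,:3]@np.array([u[0],-u[1],-1])
def onz(cam,px,z,c=None):
    o,d=ray(cam,px,c); return o+d*(z-o[2])/d[2]
def proj(cam,P,c=None):
    c=c or calibration(cam); T=np.array(c['T'])
    p=(np.atleast_2d(P)-T[:3,3])@T[:3,:3]; p=p*[1,-1,-1]
    K=np.array([[c['fx'],0,c['cx']],[0,c['fy'],c['cy']],[0,0,1.]])
    return cv2.projectPoints(p,np.zeros(3),np.zeros(3),K,np.array(c['dist'],float))[0][:,0]
def save(cam,name):
    im=read_camera(cam); cv2.imwrite('pics/'+name,im[:,:,::-1]); return im
E
python3 - <<'E'
from h import *
ims=[save(c,c+'0.png') for c in('scene','side','wrist')]
for c in('scene','side','wrist'):
    T=np.array(calibration(c)['T']);print(c,T[:3,3].round(3),(-T[:3,2]).round(2))
    for l in ('tongs','wet_can','tile','mug','tongs_grip','tongs_jaw'):
        print(l,[(np.round(d['rect']).tolist(),round(d['conf'],2)) for d in look_for(c,l)][:4])
s=read_state();print(s['clock'],s['ee_pos'],s['ee_rot'],s['finger_gap'])
E
```

```text
pics
scene [0.236 0.555 0.732] [ 0.35 -0.51 -0.78]
tongs [([236.0, 232.0, 336.0, 288.0], 0.67)]
wet_can [([244.0, 169.0, 261.0, 193.0], 0.85), ([228.0, 174.0, 276.0, 204.0], 0.74), ([220.0, 224.0, 236.0, 251.0], 0.57)]
tile [([227.0, 175.0, 275.0, 207.0], 0.83)]
mug [([255.0, 108.0, 286.0, 145.0], 0.6)]
tongs_grip [([236.0, 235.0, 336.0, 286.0], 0.73)]
tongs_jaw [([236.0, 232.0, 336.0, 287.0], 0.85)]
side [0.435 1.252 0.944] [ 0.07 -0.79 -0.62]
tongs [([266.0, 217.0, 341.0, 245.0], 0.92)]
wet_can [([233.0, 178.0, 244.0, 200.0], 0.52), ([245.0, 217.0, 257.0, 238.0], 0.51)]
tile [([221.0, 188.0, 256.0, 208.0], 0.58)]
mug [([214.0, 133.0, 243.0, 168.0], 0.85)]
tongs_grip [([266.0, 219.0, 341.0, 243.0], 0.93)]
tongs_jaw [([265.0, 219.0, 342.0, 245.0], 0.96)]
wrist [0.149 0.637 0.374] [ 0.25 -0.08 -0.97]
tongs [([67.0, 396.0, 109.0, 419.0], 0.57)]
wet_can []
tile []
mug []
tongs_grip [([63.0, 394.0, 109.0, 419.0], 0.92)]
tongs_jaw [([63.0, 393.0, 111.0, 420.0], 0.7)]
1.05 [0.20988956 0.61517821 0.25331478] [-7.71386032e-06  1.63684584e-01  9.86512725e-01 -5.41406609e-06] 0.08559263288251108
```

View pics/scene0.png

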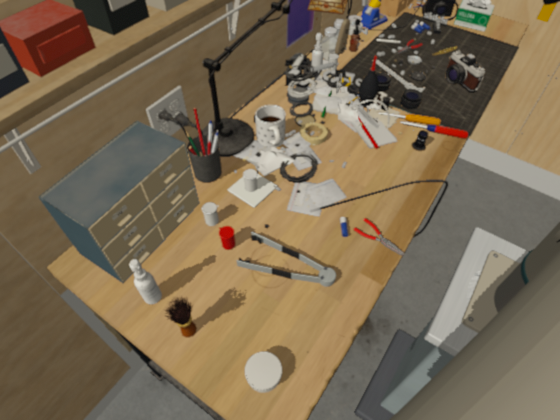

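```bash
python3 - <<'E'
import cv2
im=cv2.imread('pics/scene0.png')[150:300,200:400]; cv2.imwrite('pics/crop0.png',cv2.resize(im,(800,600),interpolation=cv2.INTER_CUBIC))
E
```

```text
(no output)
```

View pics/crop0.png

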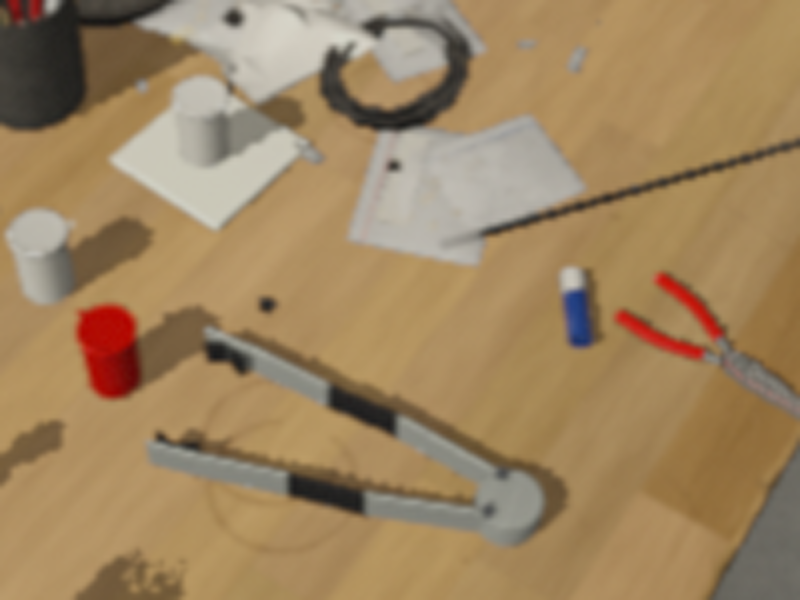

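The wet can stands on the tile (252,181). Possible mix-ups are the other can (210,214) on bare bench and the red can (228,238). The tongs have their hub at (327,275) and plates at about (291,251) and (281,273), with the jaws towards the left.

```bash
python3 - <<'E'
from h import *
f=lambda u,v,z:onz('scene',(200+(u-1.5)/4,150+(v-1.5)/4),z).round(4)
print('hub',f(508,497,.022));print('plates',f(363,402,.018),f(326,488,.018))
print('jawtips',f(210,333,.022),f(155,445,.022))
print('can top',f(201,92,.055),'bottom front',f(203,163,.005))
print('tile corners',f(110,158,.005),f(215,226,.005),f(312,145,.005))
print('other',f(40,230,.05),'red',f(106,325,.05))
for l in('wet_can','tongs'):
  for d in look_for('scene',l)+look_for('side',l): print(l,d)
c=calibration('side')
print('side can top',onz('side',(238.5,181),.055))
for n,u in (('mug',(270,115)),('tape',(315,133)),('tub',(264,366))): print(n,onz('scene',u,.03))
E
```

```text
hub [0.3744 0.1699 0.022 ]
plates [0.4702 0.1618 0.018 ] [0.4567 0.2175 0.018 ]
jawtips [0.5648 0.1747 0.022 ] [0.5451 0.2498 0.022 ]
can top [0.6617 0.0523 0.055 ] bottom front [0.6547 0.0638 0.005 ]
tile corners [0.7054 0.0938 0.005 ] [0.6179 0.1004 0.005 ] [0.607  0.0123 0.005 ]
other [0.6745 0.1876 0.05  ] red [0.6014 0.2176 0.05  ]
wet_can {'rect': [244.2, 169.2, 261.2, 193.1], 'conf': 0.85}
wet_can {'rect': [228.2, 173.5, 275.8, 204.3], 'conf': 0.74}
wet_can {'rect': [220.4, 223.5, 235.8, 250.6], 'conf': 0.57}
wet_can {'rect': [233.1, 178.2, 244.1, 200.5], 'conf': 0.52}
wet_can {'rect': [244.6, 216.6, 256.6, 237.6], 'conf': 0.51}
tongs {'rect': [235.9, 232.2, 335.5, 287.5], 'conf': 0.67}
tongs {'rect': [266.1, 217.0, 340.8, 244.9], 'conf': 0.92}
side can top [0.66174007 0.04428929 0.055     ]
mug [ 0.77000666 -0.18500841  0.03      ]
tape [ 0.62124501 -0.19116578  0.03      ]
tub [0.37046149 0.39836687 0.03      ]
```

```bash
python3 - <<'E'
import cv2
im=cv2.imread('pics/side0.png')[120:285,180:400]; cv2.imwrite('pics/crop1.png',cv2.resize(im,(800,600),interpolation=cv2.INTER_CUBIC))
E
```

```text
(no output)
```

View pics/crop1.png

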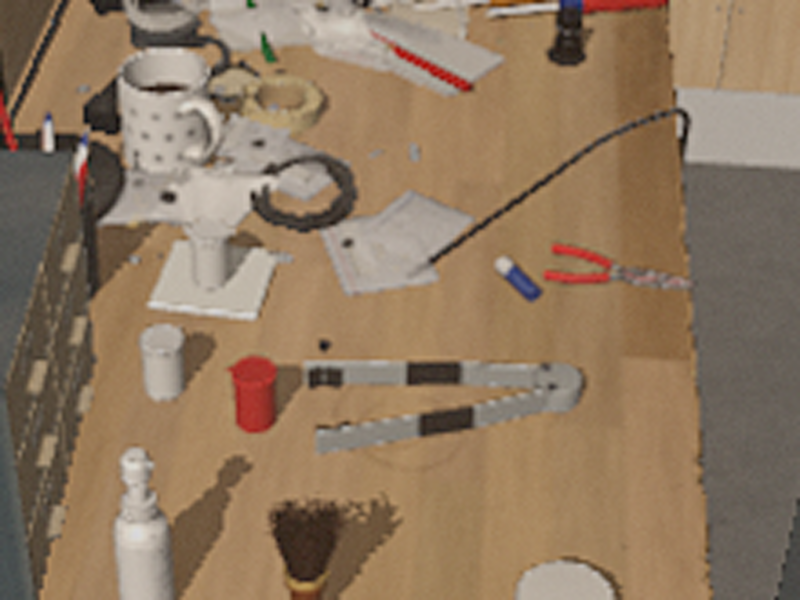

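The side view agrees: the wet can is on the tile at crop (210,255), the tongs lie with jaws at about (320,405) and the hub at (565,385), and the red can is near the jaws. I'll move above the grip plates and refine with the wrist camera.

```bash
cat >> h.py <<'E'
from scipy.spatial.transform import Rotation as Ro
def goal(p,yaw=None):
    "tool-frame shift and turn to reach p, with closing line at yaw+90deg, tool down"
    s=read_state(); w,x,y,z=s['ee_rot']; R=Ro.from_quat([x,y,z,w])
    sh=R.inv().apply(np.array(p)-s['ee_pos'])
    if yaw is None: tv=np.zeros(3)
    else:
        best=[]
        for k in(0,180):
            a=np.radians(yaw+k); X=np.array([np.cos(a),np.sin(a),0]);Z=np.array([0,0,-1.])
            M=np.c_[X,np.cross(Z,X),Z]; best.append((R.inv()*Ro.from_matrix(M)).as_rotvec(degrees=True))
        tv=min(best,key=np.linalg.norm)
    print('t',s['clock'],'pos',np.round(s['ee_pos'],4),'gap',round(s['finger_gap'],4),'shift',sh.round(4),'turn',tv.round(2))
E
python3 -c "
from h import *
goal([.4645,.19,.20],13)"
```

```text
t 1.25 pos [0.2099 0.6152 0.2533] gap 0.0856 shift [-0.3783 -0.3202  0.0533] turn [ -0.    -0.   -31.84]
```

Request:
{"op": "play_rows", "data": {"plan": "-0.03 -0.025 0 0 0 -3 -1;-0.06 -0.05 0 0 0 -6 -1;-0.09 -0.076 0 0 0 -9 -1;-0.12 -0.102 0 0 0 -12 -1;-0.15 -0.127 0 0 0 -15 -1;-0.18 -0.153 0 0 0 -18 -1;-0.21 -0.178 0 0 0 -21 -1;-0.24 -0.204 0 0 0 -24 -1;-0.27 -0.229 0 0 0 -27 -1;-0.3 -0.254 0 0 0 -30 -1"}}

```text
clock: 2.08
ee_pos: [0.4125, 0.2763, 0.2536]
ee_rot: [0.0, -0.099, 0.995, 0.0]
ft_force: [0.5, 0.6, 0.4]
finger_gap: 0.0854
grasp_force: 0.0
```

```bash
python3 -c "
from h import *
goal([.4645,.19,.20],13)"
```

```text
t 2.0833 pos [0.4125 0.2763 0.2536] gap 0.0854 shift [-0.034  -0.0948  0.0536] turn [ 0.01  0.04 -1.68]
```

Request:
{"op": "play_rows", "data": {"plan": "-0.011 -0.032 0.018 0 0 -0.6 -1;-0.022 -0.064 0.036 0 0 -1.2 -1;-0.034 -0.095 0.053 0 0 -1.7 -1;-0.034 -0.095 0.053 0 0 -1.7 -1;-0.034 -0.095 0.053 0 0 -1.7 -1"}}

```text
clock: 2.5
ee_pos: [0.4641, 0.1888, 0.1995]
ee_rot: [-0.001, -0.109, 0.994, -0.001]
ft_force: [-0.6, 1.0, 0.1]
finger_gap: 0.0851
grasp_force: 0.0
```

```bash
python3 - <<'E'
from h import *
goal([.4645,.19,.20],13)
im=save('wrist','w1.png');c=calibration('wrist')
np.save('w1c.npy',c,allow_pickle=True)
for l in('tongs','tongs_grip'): print(look_for('wrist',l)[:2])
print(proj('wrist',[[.3745,.17,.022],[.4702,.1618,.018],[.4567,.2175,.018],[.5648,.1747,.022],[.5451,.2498,.022]],c).round(0).tolist())
E
```

```text
t 2.5 pos [0.4641 0.1888 0.1995] gap 0.0851 shift [-0.0006  0.001  -0.0005] turn [-0.06 -0.1  -0.44]
[{'rect': [248.1, 88.1, 316.4, 284.6], 'conf': 0.58}]
[{'rect': [242.6, 86.9, 315.3, 284.4], 'conf': 0.93}]
[[279.0, 102.0], [252.0, 194.0], [306.0, 193.0], [246.0, 277.0], [315.0, 275.0]]
```

View pics/w1.png

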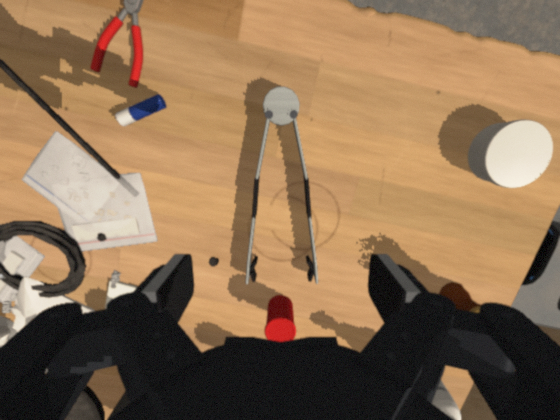

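The wrist view shows the hub at (281,105), plates at (255,197) and (308,197), and jaw ends at (249,283) and (316,282). The red can is just ahead of the jaws.

```bash
python3 - <<'E'
from h import *
c=np.load('w1c.npy',allow_pickle=True).item()
h=onz('wrist',(281.3,104.5),.022,c);a=onz('wrist',(255.5,197),.018,c);b=onz('wrist',(308,197),.018,c)
t1=onz('wrist',(248.5,283),.018,c);t2=onz('wrist',(316,282),.018,c)
m=(t1+t2)/2
print(h,a,b,(a+b)/2,np.linalg.norm(a-b),m,np.linalg.norm(m-h))
yaw=np.degrees(np.arctan2(m[1]-h[1],m[0]-h[0]));e=(m-h)[:2]/np.linalg.norm((m-h)[:2])
o=h[:2]+.093*e;print('yaw',yaw,'origin',o)
goal([*o,.05],yaw);goal([*o,.026],yaw)
E
```

```text
[0.3762413  0.17235923 0.022     ] [0.47231487 0.16613805 0.018     ] [0.46002548 0.22046107 0.018     ] [0.46617018 0.19329956 0.018     ] 0.05569577161012604 [0.56416977 0.21618122 0.018     ] 0.19301159643638144
yaw 13.125931242605816 origin [0.46681151 0.19347879]
t 2.65 pos [0.4633 0.1929 0.2008] gap 0.0856 shift [-0.0034 -0.0004  0.1508] turn [ 0.07  0.05 -0.16]
t 2.65 pos [0.4633 0.1929 0.2008] gap 0.0856 shift [-0.0034 -0.0004  0.1748] turn [ 0.07  0.05 -0.16]
```

Request:
{"op": "play_rows", "data": {"plan": "-0.002 0 0.03 0 0 0 -1;-0.002 0 0.06 0 0 0 -1;-0.002 0 0.09 0 0 0 -1;-0.002 0 0.115 0 0 0 -1;-0.002 0 0.115 0 0 0 -1;-0.002 0 0.115 0 0 0 -1"}}

```text
clock: 3.15
ee_pos: [0.4645, 0.193, 0.0851]
ee_rot: [-0.001, -0.113, 0.994, -0.0]
ft_force: [-0.3, 0.4, -0.1]
finger_gap: 0.0852
grasp_force: 0.0
```

```bash
python3 - <<'E'
from h import *
P=[]
for i in range(3):
    im=read_camera('wrist');s=read_state();P.append(s['ee_pos']);c=calibration('wrist');print(np.array(P[-1]).round(4),np.array(c['T'])[:3,3].round(4))
cv2.imwrite('pics/w2.png',im[:,:,::-1]);np.save('w2c.npy',c,allow_pickle=True)
goal([.4667,.1932,.026],13.1)
E
```

```text
[0.4656 0.1932 0.0862] [0.4032 0.1788 0.2068]
[0.4662 0.1931 0.0868] [0.4036 0.1787 0.2073]
[0.4664 0.193  0.0871] [0.4038 0.1785 0.2075]
t 3.3 pos [0.4664 0.193  0.0871] gap 0.0854 shift [-0.0001  0.0001  0.0611] turn [ 0.06  0.19 -0.18]
```

View pics/w2.png

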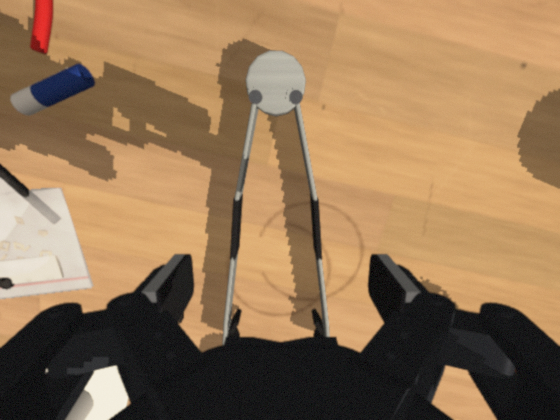

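Close view: hub (276,83), plates at (237,226) and (317,227), and fingers symmetric about column 280.

```bash
python3 - <<'E'
from h import *
c=np.load('w2c.npy',allow_pickle=True).item()
h=onz('wrist',(276,82.5),.022,c);a=onz('wrist',(237,226),.020,c);b=onz('wrist',(316.5,227),.020,c)
d=b-a; yaw=np.degrees(np.arctan2(-d[0],d[1])); g=(a+b)/2
y2=np.degrees(np.arctan2(*(g-h)[1::-1]))
print(h,g,np.linalg.norm(d),yaw,y2,np.linalg.norm((g-h)[:2]))
goal([*g[:2],.026],13)
E
```

```text
[0.37765453 0.17013383 0.022     ] [0.46525934 0.19037626 0.02      ] 0.053736583707519506 12.13121969754947 13.01072138175059 0.08991306070751881
t 3.3 pos [0.4664 0.193  0.0871] gap 0.0854 shift [ 0.0019 -0.0023  0.0611] turn [ 0.06  0.19 -0.08]
```

Request:
{"op": "play_rows", "data": {"plan": "0 -0.002 0.02 0 0 0 -1;0 -0.002 0.04 0 0 0 -1;0 -0.002 0.055 0 0 0 -1;0 -0.002 0.061 0 0 0 -1;0 -0.002 0.061 0 0 0 -1;0 -0.002 0.061 0 0 0 -1;0 -0.002 0.061 0 0 0 -0.5;0 -0.002 0.061 0 0 0 -0.4;0 -0.002 0.061 0 0 0 -0.35;0 -0.002 0.061 0 0 0 -0.35"}}

```text
clock: 4.13
ee_pos: [0.4669, 0.19, 0.0258]
ee_rot: [0.001, -0.112, 0.994, 0.0]
ft_force: [-0.4, -0.3, 9.2]
finger_gap: 0.0577
grasp_force: 11.3
```

Request:
{"op": "play_rows", "data": {"plan": "0 0 0 0 0 0 -0.35;0 0 0 0 0 0 -0.35;0 0 0 0 0 0 -0.35"}}

```text
clock: 4.38
ee_pos: [0.4669, 0.19, 0.0258]
ee_rot: [0.001, -0.112, 0.994, 0.0]
ft_force: [-0.5, -0.4, 8.4]
finger_gap: 0.0582
grasp_force: 11.3
```

Request:
{"op": "play_rows", "data": {"plan": "0 0 -0.001 0 0 0 -0.28;0 0 -0.002 0 0 0 -0.28;0 0 -0.003 0 0 0 -0.28;0 0 -0.003 0 0 0 -0.28"}}

```text
clock: 4.72
ee_pos: [0.466, 0.1899, 0.0276]
ee_rot: [0.0, -0.112, 0.994, 0.0]
ft_force: [0.7, 0.0, 0.3]
finger_gap: 0.0549
grasp_force: 9.0
```

Request:
{"op": "play_rows", "data": {"plan": "0 0 -0.01 0 0 0 -0.28;0 0 -0.025 0 0 0 -0.28;0 0 -0.045 0 0 0 -0.28;0 0 -0.065 0 0 0 -0.28;0 0 -0.085 0 0 0 -0.28;0 0 -0.1 0 0 0 -0.28;0 0 -0.11 0 0 0 -0.28;0 0 -0.11 0 0 0 -0.28;0 0 -0.11 0 0 0 -0.28"}}

```text
clock: 5.47
ee_pos: [0.4659, 0.1898, 0.1376]
ee_rot: [0.0, -0.112, 0.994, 0.0]
ft_force: [-0.5, 0.2, -1.4]
finger_gap: 0.0553
grasp_force: 9.0
```

```bash
python3 - <<'E'
from h import *
s=save('scene','s3.png');w=save('wrist','w3.png')
a=cv2.resize(s[100:310,180:390],(560,560));cv2.imwrite('pics/m3.png',cv2.resize(np.hstack([a[70:490],w]),(800,300))[:,:,::-1])
np.save('w3c.npy',calibration('wrist'),allow_pickle=True)
T=np.array(calibration('wrist')['T'])
# can centre target: jaw 88.. yaw 5
cx,cy=.660,.050;yaw=5;e=np.array([np.cos(np.radians(yaw)),np.sin(np.radians(yaw))])
for l in('wet_can','tongs'): print(look_for('scene',l)[:3])
goal([*(np.array([cx,cy])-.0855*e),.137],yaw)
E
```

```text
[{'rect': [218.0, 224.1, 234.5, 247.3], 'conf': 0.79}, {'rect': [244.7, 169.3, 258.3, 191.8], 'conf': 0.5}, {'rect': [232.1, 204.5, 344.7, 258.2], 'conf': 0.23}]
[{'rect': [232.9, 205.5, 342.6, 258.8], 'conf': 0.61}]
t 5.6667 pos [0.4652 0.1895 0.1363] gap 0.0547 shift [-0.0741 -0.1677 -0.0008] turn [-0.03 -0.12  7.86]
```

View pics/m3.png

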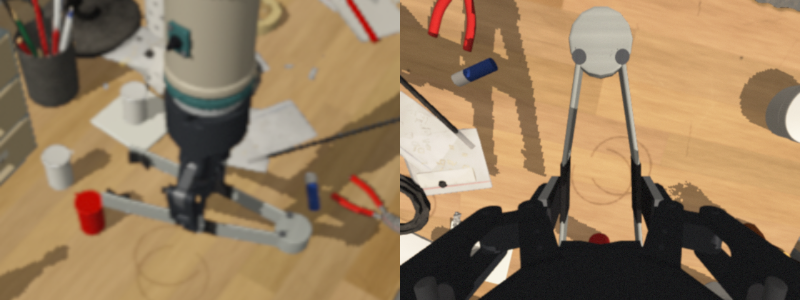

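The tongs are held level and centred between the fingers. Next I triangulate the can axis from both fixed cameras.

```bash
python3 - <<'E'
from h import *
from scipy.optimize import least_squares
def fit(u1,u2):
    f=lambda p:np.r_[proj('scene',p)[0]-u1,proj('side',p)[0]-u2]
    r=least_squares(f,[.66,.05,.03]);return r.x.round(4),r.fun.round(2)
print('body',fit((250.5,180.9),(237.7,192.5)))
# model overlays: body silhouette lines at z .03 for a can at p, in both pictures
S=cv2.imread('pics/scene0.png');D=cv2.imread('pics/side0.png')
p=np.array([.6615,.0495])
th=np.linspace(0,2*np.pi,80)
out=[]
for nm,im,(x0,y0) in(('scene',S,(225,150)),('side',D,(215,160))):
    k=8;o=cv2.resize(im[y0:y0+60,x0:x0+50],(400,480),interpolation=cv2.INTER_CUBIC)
    for z,r,col in((.005,.016,(0,0,255)),(.055,.017,(0,255,0))):
        q=proj(nm,np.c_[p[0]+r*np.cos(th),p[1]+r*np.sin(th),th*0+z])
        q=(q-[x0,y0]+.5)*k
        cv2.polylines(o,[q.astype(np.int32)],True,col,1)
    out.append(o)
cv2.imwrite('pics/ov.png',np.hstack(out))
E
```

```text
body (array([0.6667, 0.0459, 0.0148]), array([ 0.17,  0.5 , -0.38, -0.51]))
```

View pics/ov.png

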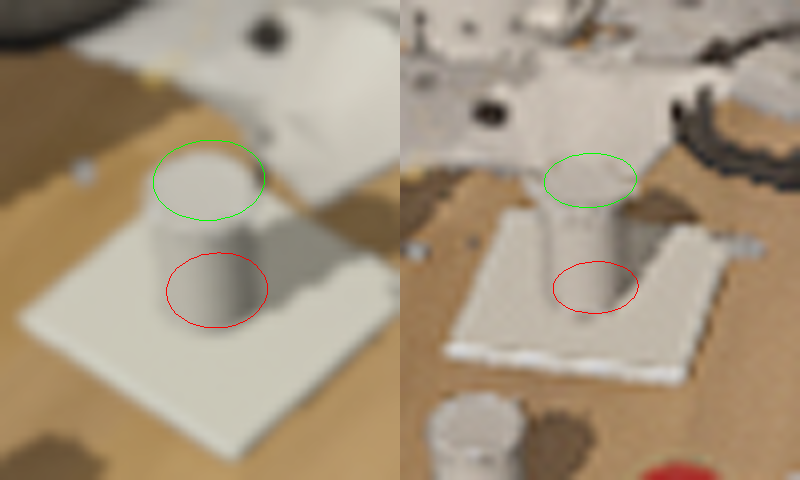

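```bash
python3 - <<'E'
from h import *
from scipy.optimize import least_squares
p=[.6615,.0495,.03]
a,b=proj('scene',p)[0]+[-1.0,.5],proj('side',p)[0]+[-1.5,.3]
r=least_squares(lambda q:np.r_[proj('scene',[*q,.03])[0]-a,proj('side',[*q,.03])[0]-b],p[:2]);print(r.x,r.fun)
for yaw in(0,5):
  e=np.array([np.cos(np.radians(yaw)),np.sin(np.radians(yaw))]);goal([*(r.x-.086*e),.137],yaw)
E
```

```text
[0.66402654 0.05184428] [-0.37944509 -0.35611229  0.54034659  0.11314504]
t 5.6667 pos [0.4652 0.1895 0.1363] gap 0.0547 shift [-0.0793 -0.1593 -0.0008] turn [-0.04 -0.12 12.86]
t 5.6667 pos [0.4652 0.1895 0.1363] gap 0.0547 shift [-0.0779 -0.1667 -0.0008] turn [-0.03 -0.12  7.86]
```

Request:
{"op": "play_rows", "data": {"plan": "-0.006 -0.013 0 0 0 0.6 -0.28;-0.015 -0.033 0 0 0 1.5 -0.28;-0.025 -0.053 0 0 0 2.5 -0.28;-0.035 -0.075 0 0 0 3.5 -0.28;-0.045 -0.097 0 0 0 4.5 -0.28;-0.055 -0.118 0 0 0 5.6 -0.28;-0.065 -0.139 0 0 0 6.6 -0.28;-0.073 -0.156 0 0 0 7.4 -0.28;-0.078 -0.166 0 0 0 8 -0.28;-0.078 -0.166 0 0 0 8 -0.28"}}

```text
clock: 6.5
ee_pos: [0.58, 0.0425, 0.1364]
ee_rot: [-0.0, -0.04, 0.999, -0.001]
ft_force: [-0.2, 0.3, -0.5]
finger_gap: 0.0549
grasp_force: 9.0
```

Request:
{"op": "play_rows", "data": {"plan": "0 0 0.008 0 0 0 -0.28;0 0 0.02 0 0 0 -0.28;0 0 0.03 0 0 0 -0.28;0 0 0.04 0 0 0 -0.28;0 0 0.04 0 0 0 -0.28;0 0 0.04 0 0 0 -0.28"}}

```text
clock: 7.0
ee_pos: [0.5779, 0.0458, 0.0961]
ee_rot: [-0.001, -0.043, 0.999, 0.0]
ft_force: [-0.6, -0.1, -0.5]
finger_gap: 0.0549
grasp_force: 9.0
```

```bash
python3 - <<'E'
from h import *
read_camera('scene');s=save('scene','s4.png');d=save('side','d4.png')
goal([.5785,.044,.045],5)
o=np.hstack([cv2.resize(s[140:230,210:330],(800,600))[:, :],cv2.resize(d[145:235,205:325],(800,600))])
cv2.imwrite('pics/m4.png',cv2.resize(np.vstack([o[:,:800],o[:,800:]]),(800,1200))[:,:,::-1])
cv2.imwrite('pics/m4a.png',o[:,:800,::-1]);cv2.imwrite('pics/m4b.png',o[:,800:,::-1])
E
```

```text
t 7.15 pos [0.5792 0.0455 0.0976] gap 0.0546 shift [ 0.0009 -0.0015  0.0526] turn [ 0.    0.05 -0.13]
```

View pics/m4b.png

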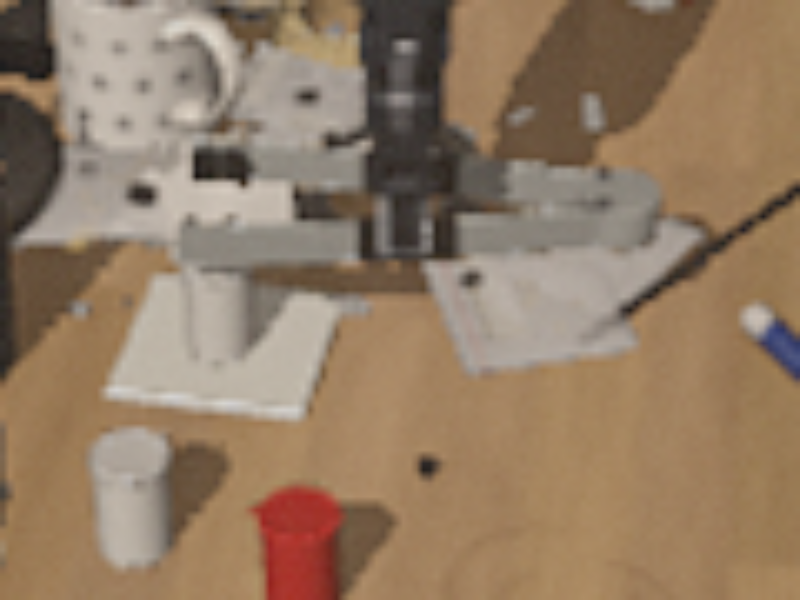

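Side view: the far jaw pads are at crop (220,163), the near tip at (180,245), and the can below at (217,310), so the jaws are about over the can. Numeric check next.

```bash
python3 - <<'E'
from h import *
t=np.array([.5792,.0455]);a=np.radians(5);e=np.array([np.cos(a),np.sin(a)]);n=np.array([-e[1],e[0]])
zu=.0976-.0275
for nm,P in(('farjaw',[*(t+.085*e-.029*n),zu+.013]),('neartip',[*(t+.1*e+.036*n),zu+.011]),('hub',[*(t-.093*e),zu+.022])):
  print(nm,(proj('side',P)[0]-[205,145])/.15,(proj('scene',P)[0]-[210,140])/.15)
E
```

```text
farjaw [217.67081569 161.63807902] [298.56773364 111.92127513]
neartip [172.18820497 250.96689366] [165.32016994 213.04989537]
hub [619.51274455 187.41323134] [707.12582001 329.60555638]
```

View pics/m4a.png

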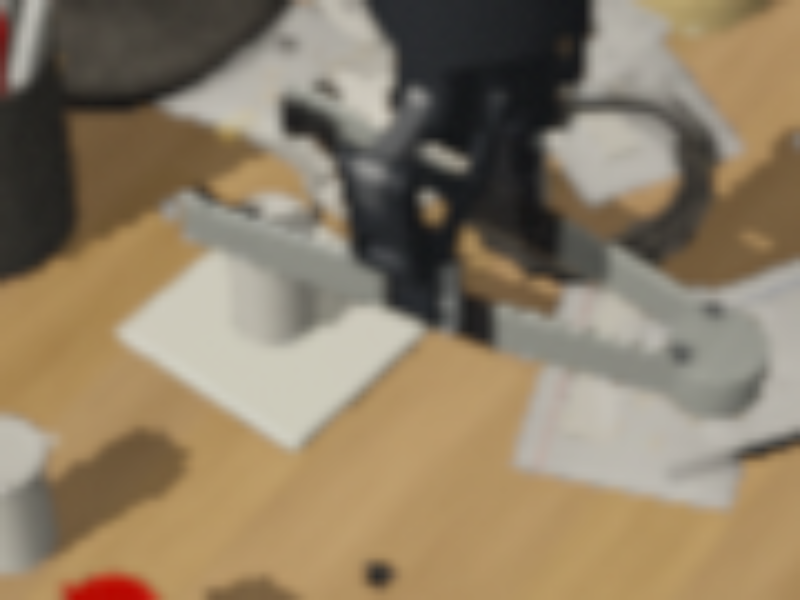

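The scene view agrees with the prediction: near tip (165,205), far jaw (305,115), can between them. Now I descend.

Request:
{"op": "play_rows", "data": {"plan": "0.001 -0.001 0.008 0 0 0 -0.28;0.001 -0.001 0.018 0 0 0 -0.28;0.001 -0.001 0.028 0 0 0 -0.28;0.001 -0.001 0.038 0 0 0 -0.28;0.001 -0.001 0.046 0 0 0 -0.28;0.001 -0.001 0.053 0 0 0 -0.28;0.001 -0.001 0.053 0 0 0 -0.28;0.001 -0.001 0.053 0 0 0 -0.28;0.001 -0.001 0.053 0 0 0 -0.28"}}

```text
clock: 7.9
ee_pos: [0.5782, 0.0443, 0.0444]
ee_rot: [0.0, -0.042, 0.999, 0.0]
ft_force: [-0.5, -0.8, -0.4]
finger_gap: 0.0548
grasp_force: 9.0
```

Request:
{"op": "play_rows", "data": {"plan": "0 0 0 0 0 0 -0.22;0 0 0 0 0 0 -0.16;0 0 0 0 0 0 -0.1;0 0 0 0 0 0 -0.06;0 0 0 0 0 0 -0.03;0 0 0 0 0 0 0;0 0 0 0 0 0 0.03;0 0 0 0 0 0 0.03;0 0 0 0 0 0 0.03"}}

```text
clock: 8.65
ee_pos: [0.5781, 0.0444, 0.0444]
ee_rot: [0.0, -0.042, 0.999, 0.0]
ft_force: [-0.2, 0.0, 0.5]
finger_gap: 0.042
grasp_force: 42.5
```

Grip force jumped to 42 N at a 42 mm gap, so the jaws are on the can. Lifting.

Request:
{"op": "play_rows", "data": {"plan": "0 0 -0.004 0 0 0 0.05;0 0 -0.012 0 0 0 0.05;0 0 -0.024 0 0 0 0.05;0 0 -0.038 0 0 0 0.05;0 0 -0.054 0 0 0 0.05;0 0 -0.07 0 0 0 0.05;0 0 -0.086 0 0 0 0.05;0 0 -0.102 0 0 0 0.05;0 0 -0.115 0 0 0 0.05;0 0 -0.122 0 0 0 0.05"}}

```text
clock: 9.48
ee_pos: [0.5789, 0.0442, 0.1692]
ee_rot: [0.002, -0.042, 0.999, 0.0]
ft_force: [-0.8, 0.1, -0.8]
finger_gap: 0.0419
grasp_force: 57.9
```

Request:
{"op": "play_rows", "data": {"plan": "0 0 -0.002 0 0 0 0.05;0 0 -0.002 0 0 0 0.05;0 0 -0.002 0 0 0 0.05;0 0 -0.002 0 0 0 0.05;0 0 -0.002 0 0 0 0.05;0 0 -0.002 0 0 0 0.05"}}

```text
clock: 9.98
ee_pos: [0.5776, 0.0442, 0.1676]
ee_rot: [-0.001, -0.042, 0.999, -0.0]
ft_force: [0.4, 0.7, 0.3]
finger_gap: 0.0417
grasp_force: 57.9
```

```bash
python3 - <<'E'
from h import *
s=save('scene','s5.png');d=save('side','d5.png')
o=np.hstack([cv2.resize(s[110:230,190:310],(400,400)),cv2.resize(d[115:235,195:315],(400,400))])
cv2.imwrite('pics/m5.png',o[:,:,::-1])
goal([.578,.0444,.168],5)
b=[.664,.052,.129-.0]
print((proj('side',b)[0]-[195,115])/.3,(proj('scene',b)[0]-[190,110])/.3)
E
```

```text
t 10.0833 pos [0.5778 0.0442 0.1678] gap 0.0418 shift [-0.0002  0.0001 -0.0002] turn [ 0.   -0.05 -0.14]
[137.64402907 155.4482119 ] [191.56713616 131.87107108]
```

View pics/m5.png

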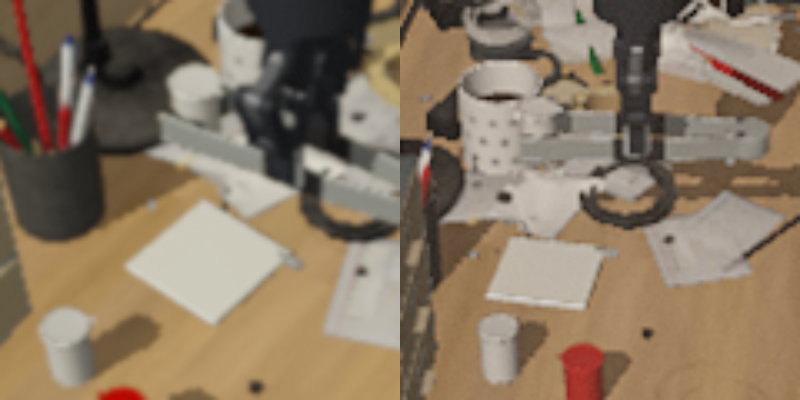

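The tile is now bare. The can sits upright between the jaws (lid at (195,75) in the scene crop and (540,105) in the side crop), and the other objects haven't moved.

```bash
python3 -c "
from bench import *
print(job_done())"
```

```text
the job is handed in; nothing more can be done
None
```

The wet can is held upright in the squeezed tongs with its bottom about 12 to 13 cm above the bench, worked out from the lift height; the gripper held only the tongs, the tile is bare, and the job is handed in.

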